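# Index the wax-pot carousel in the framing shop

## Robot

A 6-joint arm with a two-finger parallel gripper is mounted at the origin on the work surface. World frame = base frame: x ahead of the robot, y to its left, z up, the work surface at z = 0. Lengths are in m, angles in rad, forces in N, time in s.
With the tool pointing down it reaches from about 0.35 to 0.725 m from the base axis. Payload 4.3 kg.
Tool frame: the origin (TCP) lies midway between the tips of the shut fingers; the grasp point (between the pads) lies robot.grip_depth behind it (robot.grip_depth is the distance from the TCP to the grasp point, in m); z points along the fingers, y is the line along which they close (so a half turn about z gives the same grasp; the last joint's range is limited). The gripper opens to 85 mm and grips with 20 to 120 N. Pads are 22 mm wide; open, the fingers measure 114 mm over their backs; the gripper's body (76 mm by 85 mm) begins 54 mm behind the grasp point. The pads swing forward as they close: fully open they stand 13 mm farther back than shut.
Start: joints at [-1.28, 0.377, 0.081, 1.274, 0, 1.46], TCP at [0.224, -0.529, 0.231] pointing down, gripper open.
Joint ranges: [-2.72, 2.72], [-0.84, 1.66], [-1.02, 1.22], [-1.77, 2.12], [-1.37, 1.28], [-3.14, 3.14]. Speed limits (rad/s): [2.57, 2.57, 3.14, 3.14, 3.14, 3.14].

## Interface

Orientations are given as a 3x3 rotation matrix whose columns are the frame's x, y, z axes.
In Python, from workcell import robot gives the robot as it stands. The module is installed in compiled form; this text tells all that it offers.
- The arm moves only by the tool move_arm, never from a script. Its argument "plan" is one flat list of numbers, 4 for each row, row after row: the shift along the tool's x, y, z in cm, then the turn about the tool's z in degrees. In form: [x, y, z, turn, x, y, z, turn, ...]. A call has 1 to 10 rows; each row shifts and turns the commanded pose from where the row before left it, along the tool's axes as they then stand; what a row does not reach is not made up. A row lasts 1/8 s, in which the tool goes at most 62.5 mm and 10.7 degrees, less where a joint would pass 70% of its speed; a pose out of reach is approached as far as the arm can. A call is refused whole if a number of a shift passes 6.25 or a number of a turn 10.7, either way. A call with a gripper value outside its range is refused whole. "jaw" is the closure, from 0 (fully open) to 1 (shut), set as the call begins (left out, the last holds). The fingers move at their own pace and stop on an object; "squeeze" is the grip in N (left out, the last holds). Time passes only in rows, so rows that do not move let the fingers close. It gives the time, the measured TCP pose, the force, the opening and the grip force at its end, in the units of the state.
- robot.get_state(): the state, without advancing time (a new reading comes with each control period).
- robot.snapshot(name): name is "scene" or "side" or "wrist"; returns the picture (384x512x3 uint8, red, green, blue); there is no depth.
- robot.camera_model(name): a dict with "K" (3x3 intrinsics, pixels), "view" (4x4, takes a point from world to camera coordinates). Camera axes: x right, y down, z forward; pixel columns grow to the right and rows downward; lengths in m; the calibration is good to about 2 mm. The wrist camera is an equidistant fisheye: a pixel r from the principal point sees the ray r / f radians off the axis. A picture is of the moment at which its call begins: read the wrist's pose just before it. camera_model takes no time and is no camera call; for the wrist camera it gives the pose at the moment of the call.
- robot.close_job(): hands the job in; it is judged then, once.
The state is a dict: "clock": time; "joint_positions": joint angles; "dq": joint speeds; "effort": joint torques, N m; "ee_pos": TCP position; "orientation": TCP orientation; "contact_force": force on the tool from outside, world axes, zero at the start; "ft_torque": the same for the moment, N m; "width": opening from 0.0 (shut) to 1.0 (fully open); "gripper_force": force on a finger pad.
Only numpy, scipy, OpenCV 4.12 (cv2) and the standard library are available. Lean on these libraries where they do the work, as an engineer would, in place of code of your own. Each camera call takes 0.05 s, during which the arm holds its last target. There are 200 camera calls.

## Task

The blue-lidded pot of touch-up wax is needed next: turn the clicking carousel until the blue pot stands at the yellow pointer with the carousel resting in its detent, then let go. Leave the blue pot sitting in its holder.

Things in the scene. Friction and masses are not known exactly. Their poses are not given: they have to be found in the camera images.
- carousel_base: Fixed dark drum, 180 mm wide, under a round turntable (236 mm wide, top 38 mm above the bench). Origin: on the upright turning axis at bench height. x axis points from the axis to the yellow pointer (cone, tip 129 mm out, up to 71 mm high); the pot place there is 85 mm out. Six places 60 degrees apart, 85 mm out: the red handle and five black cups, four with pots (tops 76 mm above the bench).
- handle_grip (a point): Centre of the red barrel of the handle that turns the turntable: upright cylinder 22 mm in diameter, 45 mm tall (85 to 130 mm above the bench) on a 12 mm stem; this point is 107.5 mm above the bench, 85 mm from the turning axis. Rigid on the turntable, starts opposite the pointer, taller than the pots.
- blue_pot_mid (a point): Centre (half-way up, 59 mm above the bench) of the blue-lidded pot: amber, 39 mm in diameter, 34 mm tall, about 0.12 kg, loose with 1 to 2 mm play in an 18 mm high cup on the turntable. Starts one place (60 degrees) to the left or right of the pointer. The other pots have green, white and orange lids.
- turntable (a joint): Turn of the turntable in rad, positive anticlockwise seen from above, 0 at the start, free for a full turn either way. A detent every 60 degrees (1.047 rad) takes about 6 to 8 N at the handle to leave; past half-way it pulls itself into the next one.
Not all that is in view belongs to the job. Leave any brown look-alike of the part that bears blue_pot_mid alone.

How it is judged:
By the outcome, as a careful person would: the job done as asked, in the order asked, and still so for the second after the job is handed in, with the robot touching nothing.
It also fails if it takes over 34 s, if anything falls off the work surface, if the arm or the gripper's body presses on something with over 40 N, if the wrist force passes 120 N, or if a joint passes its speed limit or range.

## Working session

There is one attempt and no reset: what is moved stays moved. The work goes in short steps, Python scripts to look and compute and a tool call to move; the robot and the scene stay as the last step left them, time stands still between calls to the robot, and variables do not carry over. Pictures are saved under pics/ and viewed, at most 10 in all, crops included, and the job is handed in when it is done.

Besides the shell and the picture viewer there is one more tool, called after "Emit:" in YAML: its name, and indented under it one key for each argument. move_arm: Moves the arm, as the interface text tells. Its arguments: {"type":"object","properties":{"plan":{"type":"array","items":{"type":"number"}},"jaw":{"type":"number"},"squeeze":{"type":"number"}},"required":["plan"]}

```bash
mkdir -p pics; python3 - <<'E'
from workcell import robot
import cv2,numpy as np
a=robot.snapshot("scene");b=robot.snapshot("side")
cv2.imwrite("pics/a.png",a[:,:,::-1]);cv2.imwrite("pics/b.png",b[:,:,::-1])
for n in("scene","side"):
  m=robot.camera_model(n);print(n,m["K"],m["view"])
print(robot.grip_depth,robot.get_state())
E
```

```text
scene [[443.92866248   0.         257.29488176]
 [  0.         443.92866248 195.79807842]
 [  0.           0.           1.        ]] [[-6.48713556e-01  7.61032248e-01 -8.00045421e-04  3.96164162e-01]
 [ 3.96694548e-01  3.37249952e-01 -8.53754008e-01 -1.65861173e-01]
 [-6.49464516e-01 -5.54159172e-01 -5.20675959e-01  1.17496791e+00]
 [ 0.00000000e+00  0.00000000e+00  0.00000000e+00  1.00000000e+00]]
side [[364.05279998   0.         255.34752546]
 [  0.         364.05279998 190.70709577]
 [  0.           0.           1.        ]] [[ 0.95093513 -0.30934707  0.00517413 -0.59829964]
 [-0.18378902 -0.57826391 -0.79487889  0.20433733]
 [ 0.24888546  0.75492731 -0.60674606  0.54369055]
 [ 0.          0.          0.          1.        ]]
0.0187 {'clock': 0.1, 'joint_positions': array([-1.28030973e+00,  3.78003969e-01,  7.97663638e-02,  1.27441121e+00,
        1.97689582e-05,  1.46054194e+00]), 'dq': array([ 1.81335564e-04, -1.55715458e-03,  1.54548942e-03, -1.37749437e-05,
        1.49228494e-03,  5.39525898e-04]), 'effort': array([-6.84387578e-04, -4.64695573e+01,  2.70581353e+01,  1.20292237e-02,
       -1.79037097e-04,  1.73281464e-06]), 'ee_pos': array([ 0.22417315, -0.52885971,  0.230449  ]), 'orientation': array([[ 9.20772250e-01,  3.90100246e-01, -5.11644983e-04],
       [ 3.90100517e-01, -9.20770556e-01,  1.78053592e-03],
       [ 2.23479867e-04, -1.83906104e-03, -9.99998284e-01]]), 'contact_force': array([ 0.12552411, -0.24823798, -0.50847561]), 'ft_torque': array([-0.02005253,  0.03522146, -0.007546  ]), 'gripper_force': 0.0, 'width': 1.0035314829301851}
```

View pics/a.png

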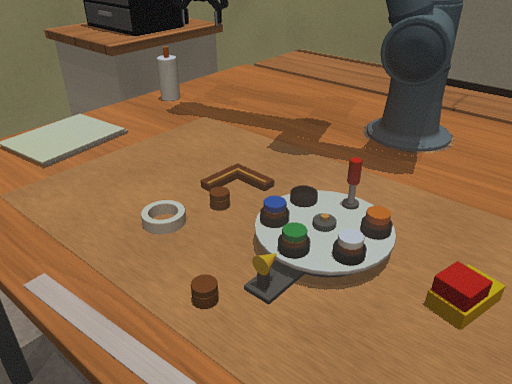

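View pics/b.png

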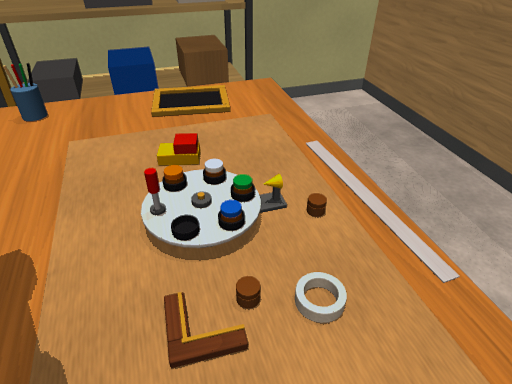

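The scene view shows the handle barrel at about (355,171), the blue lid at (275,203), green at (294,231) by the pointer tip at (275,255), white at (351,238) and orange at (378,214). The side view shows the handle at (152,181) and the blue lid at (231,208). The empty cup is beside the handle, and the brown look-alikes lie on the bench.

```bash
cat > h.py <<'E'
from workcell import robot
import cv2,numpy as np
def ray(n,u,v):
    m=robot.camera_model(n);R=m["view"][:3,:3];t=m["view"][:3,3]
    d=R.T@np.linalg.inv(m["K"])@[u,v,1];return -R.T@t,d
def plane(n,u,v,z):
    o,d=ray(n,u,v);return o+d*(z-o[2])/d[2]
def blob(im,lo,hi,box):
    x0,y0,x1,y1=box;h=cv2.cvtColor(im,cv2.COLOR_RGB2HSV)
    m=cv2.inRange(h,lo,hi);k=np.zeros_like(m);k[y0:y1,x0:x1]=m[y0:y1,x0:x1]
    n,l,s,c=cv2.connectedComponentsWithStats(k);i=1+np.argmax(s[1:,4]);return c[i],s[i]
def tri(p,q):
    (o1,d1),(o2,d2)=ray("scene",*p),ray("side",*q)
    A=np.c_[d1,-d2];s=np.linalg.lstsq(A,o2-o1,rcond=None)[0]
    a,b=o1+s[0]*d1,o2+s[1]*d2;return (a+b)/2,np.linalg.norm(a-b)
E
python3 - <<'E'
from h import *
S=cv2.imread("pics/a.png")[:,:,::-1];D=cv2.imread("pics/b.png")[:,:,::-1]
S=np.ascontiguousarray(S);D=np.ascontiguousarray(D)
C={"handle":((0,150,60),(8,255,255),(335,150,370,190),(140,165,165,196)),
"blue":((105,150,60),(125,255,255),(255,190,295,220),(215,195,250,225)),
"green":((45,120,40),(80,255,255),(275,218,315,250),(225,170,260,200)),
"white":((0,0,150),(180,60,255),(335,225,368,246),(203,157,226,172)),
"orange":((8,200,120),(18,255,255),(360,200,395,225),(160,164,190,182))}
P={}
for k,(lo,hi,b1,b2) in C.items():
    c,s=blob(S,lo,hi,b1);e,t=blob(D,lo,hi,b2)
    P[k],r=tri(c,e);print(k,c.round(1),s,e.round(1),t,P[k].round(4),round(r,4))
ax=(P["blue"][:2]+P["orange"][:2])/2;print("mid blue-orange",ax)
G=P["green"][:2];H=P["handle"][:2];print("axis",(G+H)/2)
for k in P:
    v=P[k][:2]-(G+H)/2;print(k,np.hypot(*v),np.degrees(np.arctan2(v[1],v[0])))
print("hub",tri((324.5,219),(201.5,198)))
E
```

```text
handle [354.5 169.7] [347 157  16  28 295] [151.4 180. ] [144 168  15  26 282] [0.4596 0.0923 0.1085] 0.0006
blue [274.4 201.5] [264 196  22  11 180] [230.7 208.1] [221 200  20  17 292] [0.5857 0.0152 0.0719] 0.0025
green [294.1 229.5] [282 223  25  14 271] [242.3 181.3] [233 174  19  15 237] [0.6291 0.0884 0.0717] 0.0025
white [350.1 233.8] [335 225  33  21 480] [213.3 163.3] [205 159  18  10 145] [0.588  0.1624 0.0761] 0.0012
orange [372.2 207.2] [371 207   4   2   5] [172.6 170.1] [164 165  19  12 172] [0.5036 0.1548 0.0799] 0.0018
mid blue-orange [0.54463453 0.08498174]
axis [0.54434265 0.09036477]
handle 0.08474037645093108 178.65808910034355
blue 0.08582462969748779 -61.18109039662916
green 0.08474037645093102 -1.3419108996564502
white 0.08419121969643817 58.77340104461931
orange 0.07625422606493412 122.33625832769302
hub (array([0.54517399, 0.09066236, 0.04814913]), np.float64(0.0033387126658898964))
```

Emit:
move_arm:
  plan: [3.8, -4, 0, 0, 3.8, -4, 0, 0, 3.8, -4, 0, 0, 3.8, -4, 0, 0, 3.8, -4, 0, 0, 3.8, -4, 0, 0, 3.8, -4, 0, 0, 3.8, -4, 0, 0, 3.8, -4, 0, 0, 3.8, -4, 0, 0]
  jaw: 0
  squeeze: 40

```text
clock: 1.35
ee_pos: [0.4183, -0.0111, 0.2311]
orientation: [[0.921, 0.39, -0.0], [0.39, -0.921, -0.0], [-0.0, 0.0, -1.0]]
contact_force: [0.8, -1.1, 0.4]
width: 1.001
gripper_force: 0.0
```

Emit:
move_arm:
  plan: [4, -4, 0, 0, 3.9, -4, 0, 0, 0, 0, 0, -10, 0, 0, 0, -10, 0, 0, 0, -10, 0, 0, 0, 0, 0, 0, 0, 0]

```text
clock: 2.22
ee_pos: [0.4595, 0.0915, 0.2311]
orientation: [[0.604, 0.797, -0.001], [0.797, -0.604, -0.0], [-0.0, -0.0, -1.0]]
contact_force: [0.1, -0.5, -0.3]
width: 0.999
gripper_force: 0.0
```

```bash
python3 - <<'E'
from h import *
s=robot.get_state();m=robot.camera_model("wrist");w=robot.snapshot("wrist")
cv2.imwrite("pics/w.png",w[:,:,::-1])
c,t=blob(w,(0,150,60),(8,255,255),(0,0,512,384));print(c,t)
print(m["K"])
# top of barrel: ray of given pixel
def fray(u,v):
    K=m["K"];x,y=u-K[0,2],v-K[1,2];r=np.hypot(x,y);th=r/K[0,0]
    d=np.array([x/r*np.sin(th),y/r*np.sin(th),np.cos(th)]);R=m["view"][:3,:3]
    return -R.T@m["view"][:3,3],R.T@d
o,d=fray(*c);print("cam",o,"at z=.1075/.13",[o+d*(z-o[2])/d[2] for z in(.1075,.13)])
print(s["ee_pos"],s["orientation"],s["joint_positions"],s["clock"])
print("handle shift tool",s["orientation"].T@(np.array([.4596,.0923,.09])-s["ee_pos"])*100)
E
```

```text
[260.93950851 191.42911153] [249 173  24  33 529]
[[297.31863964   0.         259.87944757]
 [  0.         297.31863964 194.74156185]
 [  0.           0.           1.        ]]
cam [0.50433569 0.15141857 0.37434717] at z=.1075/.13 [array([0.45726401, 0.0874777 , 0.1075    ]), array([0.461233  , 0.09286906, 0.13      ])]
[0.45950009 0.09151599 0.23106613] [[ 6.04337927e-01  7.96727942e-01 -5.07047404e-04]
 [ 7.96728010e-01 -6.04338041e-01 -9.76621683e-05]
 [-3.84238213e-04 -3.44957917e-04 -9.99999867e-01]] [ 6.11169988e-02  1.62552447e-01 -2.08103988e-01  1.20065196e+00
 -6.65099000e-05  2.28084808e+00] 2.225
handle shift tool [ 0.0739224  -0.03455485 14.10659813]
```

View pics/w.png

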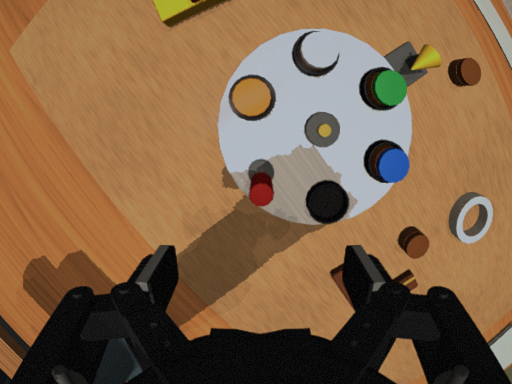

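The wrist view shows the red barrel at about (261,191), between the open fingers. The position agrees to within 2 mm, so I descend and grip.

Emit:
move_arm:
  plan: [0, 0, 3, 0, 0, 0, 3, 0, 0, 0, 3, 0, 0, 0, 2.5, 0, 0, 0, 2.5, 0, 0, 0, 0, 0]

```text
clock: 3.02
ee_pos: [0.4577, 0.0913, 0.0897]
orientation: [[0.603, 0.797, -0.004], [0.797, -0.603, -0.0], [-0.003, -0.003, -1.0]]
contact_force: [-1.4, -0.7, -0.6]
width: 0.999
gripper_force: 0.0
```

Emit:
move_arm:
  plan: [0, 0, 0, 0, 0, 0, 0, 0, 0, 0, 0, 0, 0, 0, 0, 0, 0, 0, 0, 0, 0, 0, 0, 0, 0, 0, 0, 0, 0, 0, 0, 0]
  jaw: 1
  squeeze: 40

```text
clock: 4.03
ee_pos: [0.4605, 0.0915, 0.0921]
orientation: [[0.602, 0.798, 0.002], [0.798, -0.602, -0.0], [0.001, 0.002, -1.0]]
contact_force: [-1.2, -1.0, 5.9]
width: 0.245
gripper_force: 39.0
```

Emit:
move_arm:
  plan: [-0.58, 0.46, 0, -5, -0.58, 0.46, 0, -5, -0.58, 0.46, 0, -5, -0.58, 0.46, 0, -5, -0.58, 0.46, 0, -5, -0.58, 0.46, 0, -5]

```text
clock: 4.78
ee_pos: [0.471, 0.0491, 0.0921]
orientation: [[0.12, 0.993, 0.002], [0.993, -0.12, 0.001], [0.001, 0.001, -1.0]]
contact_force: [-0.2, 1.8, 5.8]
width: 0.251
gripper_force: 39.2
```

Emit:
move_arm:
  plan: [-0.58, 0.46, 0, -5, -0.58, 0.46, 0, -5, -0.58, 0.46, 0, -5, -0.58, 0.46, 0, -5, -0.58, 0.46, 0, -5, -0.58, 0.46, 0, -5, 0, 0, 0, 0, 0, 0, 0, 0]

```text
clock: 5.78
ee_pos: [0.5016, 0.0174, 0.0921]
orientation: [[-0.39, 0.921, 0.002], [0.921, 0.39, 0.0], [-0.001, 0.002, -1.0]]
contact_force: [0.2, 0.4, 5.9]
width: 0.245
gripper_force: 39.3
```

Emit:
move_arm:
  plan: [0, 0, 0, 0, 0, 0, 0, 0, 0, 0, 0, 0, 0, 0, 0, 0, 0, 0, 0, 0, 0, 0, 0, 0, 0, 0, 0, 0, 0, 0, 0, 0]
  jaw: 0

```text
clock: 6.78
ee_pos: [0.5007, 0.0173, 0.0913]
orientation: [[-0.39, 0.921, 0.0], [0.921, 0.39, -0.0], [-0.0, 0.0, -1.0]]
contact_force: [-0.7, -0.7, 0.8]
width: 0.998
gripper_force: 0.0
```

Emit:
move_arm:
  plan: [0, 0, -3, 0, 0, 0, -4, 0, 0, 0, -4, 0, 0, 0, -3, 0, -4, 0, 0, 0, -4, 0, 0, 0, 0, 0, 0, 0]

```text
clock: 7.65
ee_pos: [0.5328, -0.0585, 0.2311]
orientation: [[-0.387, 0.922, 0.001], [0.922, 0.387, -0.001], [-0.001, 0.0, -1.0]]
contact_force: [0.4, 0.8, 0.2]
width: 0.996
gripper_force: 0.0
```

```bash
python3 - <<'E'
from h import *
S=robot.snapshot("scene");D=robot.snapshot("side")
cv2.imwrite("pics/c.png",np.hstack([cv2.resize(S[130:330,160:460],(450,300)),cv2.resize(D[110:310,100:333],(350,300))])[:,:,::-1])
ax=np.array([.5443,.0904])
for k,lo,hi in(("handle",(0,150,60),(8,255,255)),("blue",(105,150,60),(125,255,255))):
    try:
        box=(240,140,400,275) 
        c,s=blob(S,lo,hi,box);e,t=blob(D,lo,hi,(140,130,270,260));p,r=tri(c,e)
        v=p[:2]-ax;print(k,c,s[4],e,t[4],p,r,np.hypot(*v),np.degrees(np.arctan2(v[1],v[0])))
    except Exception as x: print(k,x)
s=robot.get_state();print(s["clock"],s["ee_pos"],s["contact_force"])
E
```

```text
handle [305.34722222 165.43055556] 288 [185.09251101 142.73568282] 454 [0.54508702 0.07013815 0.16328999] 0.053518743638767255 0.020277127502390642 -87.77560688913755
blue [294.08646617 229.56390977] 266 [242.23580786 181.49344978] 229 [0.62887245 0.08816183 0.07140006] 0.00262406317666914 0.08460205924061896 -1.51595307565731
7.75 [ 0.53160872 -0.05636602  0.23104212] [ 0.43677886  0.84691405 -1.1841579 ]
```

View pics/c.png

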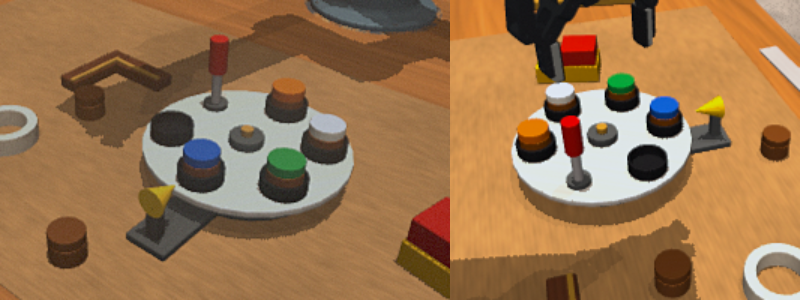

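The blue pot now stands at the pointer, at (294.1,229.6), which is where the green one was to within 0.2 px. All pots are in their cups and the arm is clear, so I hand in.

```bash
python3 -c "
from workcell import robot
print(robot.close_job())"
```

```text
the job is handed in; nothing more can be done
None
```

The carousel was turned one place anticlockwise, so the blue pot is in its holder at the yellow pointer with the carousel in its detent; the handle is released, the arm is clear, and the job was handed in at about 8 s.

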